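# Pack up and tighten a strap clamp to suit the bracket on the plate

## Robot

A 7-joint arm with a two-finger parallel gripper is mounted at the origin on a cart in front of the work surface, level with it; the furniture and walls round the work are solid. World frame = base frame: x ahead of the robot, y to its left, z up, the work surface at z = 0. Lengths are in m, angles in degrees, forces in N, time in s.
With the tool pointing down it reaches from about 0.35 to 0.9 m from the base axis. Payload 7.2 kg.
Tool frame: the origin (TCP) lies at the very end of the fingers, on their centre line; the grasp point (between the pads) lies 19 mm behind it (grip_depth is the distance from the TCP to the grasp point, in m); z points along the fingers, y is the direction in which the jaws open and shut (so a half turn about z gives the same grasp; the last joint's range is limited). The gripper opens to 88 mm and grips with 3 to 60 N. Pads are 20 mm wide; open, the fingers measure 115 mm over their backs; the gripper's body (75 mm by 178 mm) begins 61 mm behind the grasp point.
Start: joints at [-71.688, 23.554, -0.728, 91.456, 0.321, 64.991, -4.71], TCP at [0.236, 0.579, 0.223] pointing down, gripper open.
Joint ranges: [-169.25, 169.25], [-16.82, 113.86], [-84.01, 82.57], [7.8, 145.47], [-59.2, 239.2], [7.22, 106.19], [-163.78, 163.78]. Speed limits (degrees/s): [136.94, 136.94, 172.46, 172.46, 180, 180, 180].

## Interface

Orientations are given as [roll, pitch, yaw] about the fixed x, y, z axes, in that order (R = Rz(yaw) Ry(pitch) Rx(roll)).
In Python, from workcell import * gives the robot as it stands.
- The arm moves only by the shell command python3 -m inch 'ROWS'. ROWS is JSON, a list of rows, each a list of 3 entries, a list of its own where there are three numbers: the finger opening in mm, from 0 to 87.8, then the shift along the tool's x, y, z in mm, then the turn about the tool's z in rad. In form: [[grip, [dx, dy, dz], spin], ...]. A call has 1 to 12 rows; each row is the pose to reach, as a shift and turn from the pose commanded when the call began, along the tool's axes at that moment; what a row does not reach only later rows make up. A row lasts 1/12 s, in which the tool goes at most 41.7 mm and 7.16 degrees, less where a joint would pass 70% of its speed; a pose out of reach is approached as far as the arm can. A call with a gripper value outside its range is refused whole. The fingers move at their own pace and stop on an object; the grip force is fixed at half the most. Time passes only in rows, so rows that repeat a pose let the fingers close. It gives the time, the measured TCP pose, the force and the opening at its end, in the units of the state.
- get_obs(): the state, without advancing time (a new reading comes with each control period).
- camera(name): name is "scene" or "top" or "wrist"; returns (picture, depth): 400x640x3 uint8, red, green, blue; 400x640 float32, m along the optical axis (not along the pixel's ray), 0 where there is no reading.
- camera_info(name): a dict with "mtx" (3x3 intrinsics, pixels), "view" (4x4, takes a point from world to camera coordinates). Camera axes: x right, y up, looking along -z (the intrinsics and any distortion apply to the point x, -y, -z); pixel columns grow to the right and rows downward; lengths in m; the calibration is good to about 2 mm. The wrist camera is an equidistant fisheye: a pixel r from the principal point sees the ray r / f radians off the axis. A picture is of the moment at which its call begins: read the wrist's pose just before it. camera_info takes no time and is no camera call; for the wrist camera it gives the pose at the moment of the call.
- close_job(): hands the job in, once; it reports no verdict.
Trained networks look in the newest picture that a camera, given by its name, has taken for a name from the list of things; names that differ only in an ending like _2 or _b are one class to them, and where a whole thing is asked for, a point or a joint stands for the part that bears it (a point fixed in the world has none). Each returns a list of dicts, best first, with "conf" (0 to 1); they miss things now and then, are a little off and sometimes report something else, mostly with a low value. They report only what shows in the picture. A call takes as long as a camera call.
- spot_in(camera, query): "pixel" ([column, row] in pixels, amid what is visible of it).
- masks_of(camera, query): "mask" (400x640 bool, what is visible of it) and "pixel" ([column, row] in pixels, amid what is visible of it).
The state is a dict: "time_s": time; "joint_pos": joint angles; "qvel": joint speeds; "effort": joint torques, N m; "ee_pos": TCP position; "ee_rot": TCP orientation; "wrist_force": force on the tool from outside, world axes, zero at the start; "wrist_torque": the same for the moment, N m; "opening": opening from 0.0 (shut) to 1.0 (fully open).
Only numpy, scipy, OpenCV 4.12 (cv2) and the standard library are available. Lean on these libraries where they do the work, as an engineer would, in place of code of your own. Each camera call takes 0.05 s, during which the arm holds its last target. There are 200 camera calls.

## Task

Clamp the bearing bracket that stands under the nose of the strap on the mounting plate. The thin packing from the last job is still under the strap's heel: draw it out and lay it on the bench clear of the plate, slide in its place the packing block that is exactly as high as this bracket's foot, and push the black knob down until the strap lies level, bearing on the bracket's foot and on the packing. Leave everything else where it is.

Things in the scene. Friction and masses are not known exactly. Their poses are not given: they have to be found in the camera images.
- plate: Fixed steel plate with T-slots, 270 x 205 x 18 mm high, own x pointing roughly away from the robot, y left. Origin on its underside below the clamp's centre line; it spans own x -180 to +90 mm, y -60 to +145 mm. Clamp stud at own (-43, 0). Rail 10 mm high at y 37 to 49, x -25 to +83. Of its two brackets, which may swap, the one at own (25, 0), under the strap's nose, is to be clamped; that at (-40, 100) waits.
- heel_place (a point): Point on the plate's top (18 mm over the bench), on its centre line at own x -130 mm, with the plate's axes: where the middle of a packing belongs, length along the plate's x. It then reaches 28 mm in under the strap's heel and sticks out 62 mm towards the robot; 10 mm further out or 20 mm further in does no harm.
- quick_nut (a joint): Travel of the quick nut, with strap and knob, down the stud, m: 0 fully up, grows as it is pushed down (at most 0.05); starts between 0 and 0.006. It slips down when pushed with about 7 N (slowly) and stays wherever it is left. Underside of the level strap over the plate's top = 0.058 minus this value.
- strap (a joint): Rocking of the strap on the nut, rad: 0 level (parallel to the plate), positive when the nose end (away from the robot) is lower. The strap centres itself lightly at 0 and rocks up to 0.3 either way.
- strap_heel (a point): Middle of the lower edge of the strap's heel, the end nearest the robot. The strap is a dark steel bar 116 long x 32 wide x 14 high along the plate's x, from own x = -113 mm (heel) to +3 mm (nose) of the plate, with the stud through it.
- knob_top (a point): Centre of the top of the black mushroom knob (42 mm wide, 19 mm high) on the quick nut above the strap; 77 mm above the strap's underside. Pushing it straight down lowers the strap.
- bracket_low: Loose grey cast bearing bracket: block foot 84 (along the plate's x) x 70 x 24 mm high, with a bearing boss on its middle up to 61 mm. Origin at the centre of its underside. The strap's nose comes down on the end of its foot, 24 mm above the plate.
- bracket_high: The same bracket with a foot 40 mm high, boss up to 77 mm. Origin at the centre of its underside. The strap's nose comes down on the end of its foot, 40 mm above the plate.
- packing_thin_mid (a point): Centre (half-way up) of the thin packing block: plain aluminium, 90 long (own x) x 36 wide (y) x 14 mm high, two holes drilled down through it, 0.12 kg. At the start it lies on the plate at heel_place, its inner end under the raised strap, so it has to be drawn out towards the robot before it can be lifted.
- packing_medium_mid (a point): Centre (half-way up) of the medium packing block: the same aluminium block 24 mm high, about 0.20 kg. Lies on the bench to the right, its length (own x) within 0.4 rad of straight away from the robot.
- packing_tall_mid (a point): Centre (half-way up) of the tall packing block: the same aluminium block 40 mm high, about 0.34 kg. Lies on the bench to the right, turned like the medium one; the two swap places.
- sanding_block: Bystander: cork sanding block 46x76x26 mm, on the bench in front. Origin under its middle.
- brush: Bystander: dust brush, 163 mm long, 12 mm high, front left. Origin under its middle.
- part_tin: Bystander: round tin, 67 mm across, 32 mm high, right, behind the packing blocks. Origin under its middle.
- spanner: Bystander, does not move: combination spanner 136 mm long (own y), 28 mm wide, 7 mm high, on the bench right of the plate. Origin under its middle.
- starter_box (a point): Keep clear: middle of the front face of the machine's blue-grey starter box, right of the plate. The face is 145 mm wide, from 45 to 250 mm above the bench, its left end 50 mm farther from the robot than its right end; the machine's body stands behind it. The axes mean nothing here. Does not move.

How it is judged (in metres and radians):
At the end, for the whole second after the job is handed in: Packing as high as the clamped bracket's foot lies flat under the heel: its centre at plate x -148 to -95 mm, within 14 mm of the centre line, lengthwise within 0.25 rad. Strap level within 0.04 rad, nut within 2.5 mm of 0.034 (low bracket) or 0.018 (high). Thin packing flat on the bench (((y of bracket_low in the frame of plate below 0.05 m and x of packing_medium_mid in the frame of plate between -0.148 and -0.095 m and y of packing_medium_mid in the frame of plate between -0.014 and 0.014 m and angle between the x axis of packing_medium_mid and the x axis of plate, either way round below 0.25 rad and angle between packing_medium_mid's own z axis and vertical below 0.06 rad and value of joint quick_nut between 0.0315 and 0.0365 m) or (y of bracket_high in the frame of plate below 0.05 m and x of packing_tall_mid in the frame of plate between -0.148 and -0.095 m and y of packing_tall_mid in the frame of plate between -0.014 and 0.014 m and angle between the x axis of packing_tall_mid and the x axis of plate, either way round below 0.25 rad and angle between packing_tall_mid's own z axis and vertical below 0.06 rad and value of joint quick_nut between 0.0155 and 0.0205 m)) and value of joint strap between -0.04 and 0.04 rad and height (world z) of packing_thin_mid between 0.003 and 0.013 m and angle between packing_thin_mid's own z axis and vertical below 0.1 rad and velocity of joint quick_nut below 0.003 m/s); the robot touches nothing.
It fails at once if a bracket pushed more than 8 mm from where it stood (distance of any of bracket_low, bracket_high from where it was at the start of the episode above 0.008 m).
It fails at once if the packing block that does not match moved more than 30 mm ((y of bracket_low in the frame of plate below 0.05 m and distance of packing_tall_mid from where it was at the start of the episode above 0.03 m) or (not (y of bracket_low in the frame of plate below 0.05 m) and distance of packing_medium_mid from where it was at the start of the episode above 0.03 m)).
It fails at once if a bystander moved more than 30 mm (distance of any of sanding_block, brush, part_tin from where it was at the start of the episode above 0.03 m).
It also fails if it takes over 72 s, if anything falls off the work surface, if the arm or the gripper's body presses on something with over 40 N, if the wrist force passes 120 N, or if a joint passes its speed limit or range.

## Working session

There is one attempt and no reset: what is moved stays moved. The work goes in short steps, Python scripts to look and compute and a shell command to move; the robot and the scene stay as the last step left them, time stands still between calls to the robot, and variables do not carry over. Pictures are saved under pics/ and viewed, about 8 in all and at most 12, crops included, and the job is handed in when it is done.

```bash
mkdir -p pics; ls
cat > h.py <<'E'
from workcell import *
import numpy as np, cv2
def save(n,img): cv2.imwrite('pics/'+n+'.png',img[:,:,::-1])
def cloud(name,depth,info=None):
    i=info or camera_info(name);K=np.array(i['mtx']);V=np.linalg.inv(np.array(i['view']))
    v,u=np.mgrid[0:400,0:640]
    x=(u-K[0,2])/K[0,0];y=(v-K[1,2])/K[1,1]
    if name=='wrist':
        r=np.hypot(x,y);s=np.where(r>1e-6,np.tan(r)/np.maximum(r,1e-6),1);x=x*s;y=y*s
    P=np.stack([x*depth,-y*depth,-depth,np.ones_like(depth)],-1)@V.T
    P=P[...,:3];P[depth<=0]=np.nan
    return P
E
python3 - <<'E'
from h import *
o=get_obs();print(o['ee_pos'],o['ee_rot'],o['opening'],o['time_s'])
for n in('scene','top'):
    im,d=camera(n);save(n+'0',im);P=cloud(n,d);np.save(n+'_P',P)
    i=camera_info(n);print(n,np.round(i['mtx'],1).tolist(),np.round(i['view'],3).tolist(),i.keys())
    for q in ['plate','strap','knob_top','bracket_low','bracket_high','packing_thin_mid','packing_medium_mid','packing_tall_mid','sanding_block','brush','part_tin','spanner']:
        for m in masks_of(n,q)[:2]:
            M=m['mask'];p=P[M];p=p[~np.isnan(p[:,0])]
            if len(p): print(q,round(m['conf'],2),np.round(m['pixel']),M.sum(),np.round(np.median(p,0),3),'z95',np.round(np.percentile(p[:,2],[5,50,95]),3))
E
```

```text
pics
[0.2361566  0.57811083 0.22181598] [-1.79906404e+02  5.80384368e-03  1.57786924e+02] 0.996543433270011 0.0
scene [[497.6, 0.0, 321.9], [0.0, 497.6, 201.9], [0.0, 0.0, 1.0]] [[0.264, -0.965, -0.004, 0.004], [0.848, 0.23, 0.479, -0.517], [-0.461, -0.13, 0.878, -1.449], [0.0, 0.0, 0.0, 1.0]] dict_keys(['mtx', 'view'])
plate 0.6 [263. 174.] 1364 [0.573 0.337 0.02 ] z95 [0.012 0.02  0.149]
knob_top 0.75 [268. 177.] 226 [0.531 0.337 0.108] z95 [0.084 0.108 0.153]
bracket_high 0.67 [275. 169.] 336 [0.598 0.328 0.061] z95 [0.027 0.061 0.098]
packing_medium_mid 0.53 [403. 264.] 353 [ 0.409 -0.16   0.024] z95 [0.007 0.024 0.03 ]
packing_medium_mid 0.24 [270. 176.] 251 [0.532 0.338 0.11 ] z95 [0.075 0.11  0.153]
packing_tall_mid 0.58 [450. 268.] 384 [ 0.421 -0.3    0.039] z95 [0.011 0.039 0.045]
sanding_block 0.65 [356. 244.] 342 [0.428 0.008 0.026] z95 [0.005 0.026 0.032]
part_tin 0.55 [390. 226.] 333 [ 0.518 -0.086  0.032] z95 [0.014 0.032 0.038]
spanner 0.54 [308. 208.] 109 [0.537 0.195 0.006] z95 [-0.001  0.006  0.011]
top [[454.9, 0.0, 321.4], [0.0, 454.9, 205.5], [0.0, 0.0, 1.0]] [[0
[... 987 characters left out ...]
_medium_mid 0.82 [418. 247.] 288 [ 0.416 -0.157  0.023] z95 [0.016 0.023 0.029]
packing_medium_mid 0.58 [310. 203.] 129 [0.543 0.194 0.005] z95 [-0.002  0.005  0.011]
packing_tall_mid 0.75 [464. 239.] 387 [ 0.428 -0.298  0.039] z95 [0.009 0.039 0.044]
sanding_block 0.58 [368. 239.] 331 [0.436 0.01  0.026] z95 [0.002 0.026 0.031]
brush 0.63 [192. 234.] 255 [0.425 0.602 0.009] z95 [0.002 0.009 0.015]
brush 0.43 [398. 208.] 361 [ 0.524 -0.084  0.031] z95 [0.005 0.031 0.036]
part_tin 0.9 [395. 210.] 353 [ 0.523 -0.084  0.031] z95 [0.008 0.031 0.036]
spanner 0.54 [309. 204.] 162 [0.543 0.194 0.004] z95 [-0.002  0.004  0.011]
spanner 0.25 [269. 212.] 266 [0.51  0.338 0.087] z95 [0.019 0.087 0.095]
```

Run:
```python
from h import *
im=cv2.imread('pics/top0.png')[90:290,150:510];cv2.imwrite('pics/c1.png',cv2.resize(im,None,fx=2.2,fy=2.2,interpolation=cv2.INTER_CUBIC))
P=np.load('top_P.npy')
def rect(name,x0,x1,y0,y1,z0,z1):
    M=(P[...,0]>x0)&(P[...,0]<x1)&(P[...,1]>y0)&(P[...,1]<y1)&(P[...,2]>z0)&(P[...,2]<z1)
    p=P[M];r=cv2.minAreaRect((p[:,:2]*1000).astype(np.float32));print(name,len(p),np.round(r[0],1),np.round(r[1],1),round(r[2],1),'z',np.round(np.median(p[:,2]),4));print(np.round(cv2.boxPoints(r)).tolist())
rect('plate',.36,.72,.2,.5,.012,.024)
rect('thin',.36,.475,.29,.38,.027,.037)
rect('strap',.45,.65,.28,.39,.081,.0935)
rect('brk',.56,.7,.28,.40,.05,.066)
rect('wait',.46,.6,.39,.5,.035,.05)
rect('med',.33,.5,-.22,-.1,.018,.03)
rect('tall',.33,.5,-.36,-.24,.034,.046)
rect('knob',.5,.6,.28,.39,.13,.17)
```

```text
plate 2897 [557.5 348. ] [326.2 294.3] 2.0 z 0.0177
[[389.0, 489.0], [400.0, 195.0], [726.0, 207.0], [715.0, 501.0]]
thin 154 [441.9 325.1] [62.4 53.3] 2.7 z 0.031
[[409.0, 350.0], [412.0, 297.0], [474.0, 300.0], [472.0, 353.0]]
strap 335 [545.9 347.6] [154.8  48.3] 1.2 z 0.0875
[[468.0, 370.0], [469.0, 322.0], [624.0, 325.0], [623.0, 373.0]]
brk 263 [604.8 349.8] [84.1 70.9] 5.7 z 0.0573
[[559.0, 381.0], [566.0, 310.0], [650.0, 319.0], [643.0, 389.0]]
wait 318 [531.1 443. ] [84.  70.8] 5.3 z 0.0411
[[486.0, 474.0], [492.0, 404.0], [576.0, 412.0], [570.0, 482.0]]
med 274 [ 438.1 -146.8] [144.2  37. ] 28.3 z 0.0236
[[366.0, -165.0], [383.0, -197.0], [510.0, -129.0], [493.0, -96.0]]
tall 304 [ 440.8 -303.1] [ 38.3 115.2] 85.7 z 0.04
[[382.0, -318.0], [497.0, -326.0], [500.0, -288.0], [385.0, -280.0]]
knob 140 [536.6 343.3] [40.5 37.7] 1.9 z 0.1494
[[516.0, 361.0], [517.0, 324.0], [558.0, 325.0], [556.0, 363.0]]
```

View pics/c1.png

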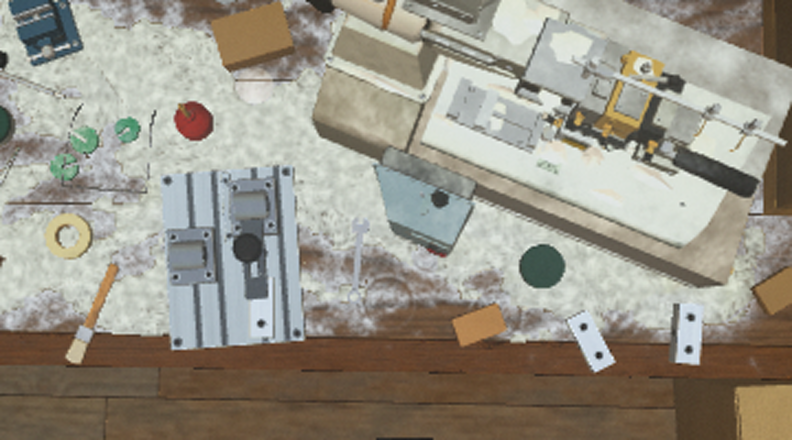

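View pics/scene0.png

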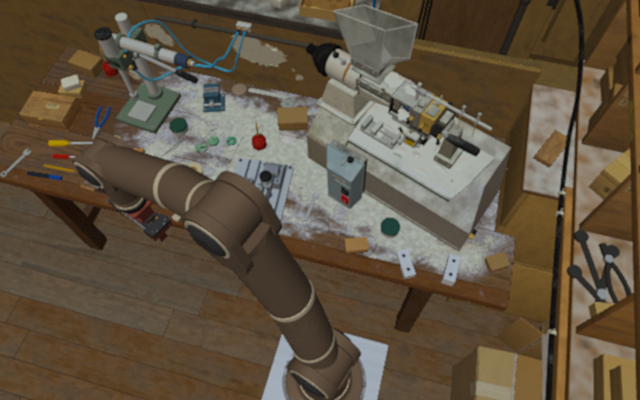

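```bash
cat >> h.py <<'E'
from scipy.spatial.transform import Rotation as R
def rel(p,ya):
    """shift mm (tool axes) and spin rad to bring TCP to p (m), tool y axis at world angle ya deg (mod 180)"""
    o=get_obs();M=R.from_euler('xyz',o['ee_rot'],degrees=True).as_matrix()
    s=M.T@(np.array(p)-o['ee_pos'])*1000
    a=np.degrees(np.arctan2(M[1,1],M[0,1]));d=(ya-a+90)%180-90
    return np.round(s,1),round(-np.radians(d),3)
def fit(P,z0,z1,box):
    M=(P[...,2]>z0)&(P[...,2]<z1)&(P[...,0]>box[0])&(P[...,0]<box[1])&(P[...,1]>box[2])&(P[...,1]<box[3])
    M=cv2.morphologyEx(M.astype(np.uint8),cv2.MORPH_OPEN,np.ones((3,3)))
    n,l,st,_=cv2.connectedComponentsWithStats(M)
    if n<2: return None
    M=l==1+np.argmax(st[1:,4]);p=P[M];r=cv2.minAreaRect((p[:,:2]*1000).astype(np.float32))
    return len(p),np.round(r[0],1),np.round(r[1],1),round(r[2],1),round(float(np.median(p[:,2])),4),np.round(cv2.boxPoints(r)).tolist()
E
python3 - <<'E'
from h import *
P=np.load('top_P.npy')
print('tall',fit(P,.034,.046,(.35,.5,-.36,-.24)))
print('med',fit(P,.018,.03,(.35,.5,-.22,-.1)))
print('thin',fit(P,.027,.037,(.38,.475,.29,.38)))
print('strap',fit(P,.081,.0935,(.45,.65,.28,.39)))
# bench edge, starter box
for y in (.1,.2,.3): 
    q=P[(abs(P[...,1]-y)<.01)&(abs(P[...,2])<.008)];print('edge x',y,np.nanmin(q[:,0]))
q=P[(P[...,2]>.2)&(P[...,2]<.27)&(P[...,0]>.4)&(P[...,1]>-.1)&(P[...,1]<.3)&(P[...,0]<.7)]
i=np.argmin(q[:,0]);print('box',q[i],q.min(0),q.max(0), q[np.argmax(q[:,1])])
print(rel((.4306,.333,.12),95.4))
E
```

```text
tall (277, array([ 428.2, -301.6]), array([36.4, 88.7]), 86.1, 0.04, [[383.0, -317.0], [471.0, -323.0], [474.0, -286.0], [385.0, -280.0]])
med (207, array([ 413.7, -159.2]), array([89.6, 35.9]), 28.8, 0.0237, [[366.0, -165.0], [383.0, -196.0], [462.0, -153.0], [444.0, -122.0]])
thin (89, array([441.6, 332.8]), array([49.6, 24. ]), 1.3, 0.031, [[417.0, 344.0], [417.0, 320.0], [467.0, 321.0], [466.0, 345.0]])
strap (109, array([491., 339.]), array([47.8, 29.6]), 7.1, 0.0862, [[465.0, 351.0], [469.0, 321.0], [517.0, 327.0], [513.0, 357.0]])
edge x 0.1 -0.06570255992271495
edge x 0.2 0.36131270227794193
edge x 0.3 0.3627266450479014
box [0.5406306  0.0651581  0.22224863] [ 0.5406306  -0.0997019   0.20029468] [0.6989509  0.16788988 0.26996326] [0.64310967 0.16788988 0.24764107]
(array([-272.7, -153.9,  102.7]), np.float64(-0.482))
```

```bash
python3 -m inch '[[80,[-68,-38,0],-0.12],[80,[-136,-77,20],-0.24],[80,[-205,-115,60],-0.36],[80,[-250,-140,90],-0.482],[80,[-272,-154,103],-0.482],[80,[-272,-154,103],-0.482],[80,[-272,-154,103],-0.482],[80,[-272,-154,103],-0.482],[80,[-272,-154,103],-0.482],[80,[-272,-154,103],-0.482]]'
python3 - <<'E'
from h import *
i=camera_info('wrist');im,d=camera('wrist');save('w1',im);P=cloud('wrist',d,i)
print('thin',fit(P,.027,.036,(.38,.475,.28,.38)));print('strap',fit(P,.078,.095,(.45,.53,.28,.39)))
m=(P[...,0]>.40)&(P[...,0]<.455)&(abs(P[...,1]-.333)<.012);print(np.nanmedian(P[m],0))
print(rel((.4286,.3331,.0215),95.4))
E
```

```text
time_s: 2.13
ee_pos: [0.4312, 0.3304, 0.1188]
ee_rot: [-179.9, -0.1, -174.9]
wrist_force: [0.1, 0.6, -0.2]
opening: 0.914
thin (2953, array([442.8, 335.3]), array([65.2, 36.6]), 1.9, 0.031, [[410.0, 353.0], [411.0, 316.0], [476.0, 318.0], [475.0, 355.0]])
strap (1551, array([481.9, 337.2]), array([31.1, 32. ]), 6.8, 0.0849, [[465.0, 351.0], [468.0, 319.0], [499.0, 323.0], [495.0, 355.0]])
[0.4078259  0.33301151 0.2157743 ]
(array([ 1.6,  0.6, 98. ]), np.float64(-0.002))
```

View pics/w1.png

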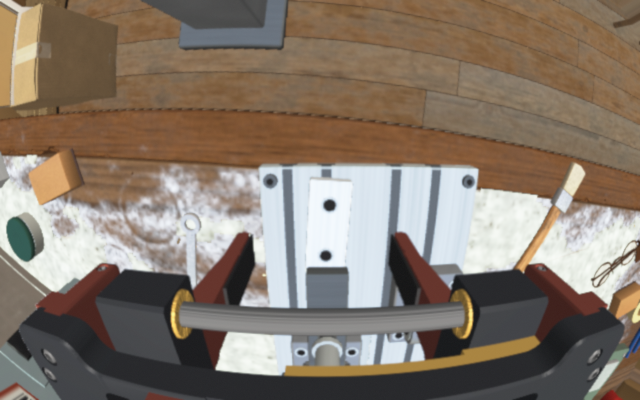

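```bash
python3 -m inch '[[60,[1,2,35],0.02],[60,[1,2,70],0.02],[60,[1,2,90],0.02],[60,[1,2,97.5],0.02],[60,[1,2,97.5],0.02],[60,[1,2,97.5],0.02],[20,[1,2,97.5],0.02],[20,[1,2,97.5],0.02],[20,[1,2,97.5],0.02],[20,[1,2,97.5],0.02],[20,[1,2,97.5],0.02],[20,[1,2,97.5],0.02]]'
```

```text
time_s: 3.18
ee_pos: [0.4292, 0.3355, 0.0231]
ee_rot: [179.9, 0.1, -175.7]
wrist_force: [-0.2, -1.0, 6.6]
opening: 0.405
```

```bash
python3 -m inch '[[20,[0,0,-1],0],[20,[10,0,-1.5],0],[20,[22,0,-2],0],[20,[34,0,-2],0],[20,[45,0,-2],0],[20,[48,0,-2],0],[20,[48,0,-10],0],[20,[48,0,-35],0],[20,[48,0,-65],0],[20,[48,0,-80],0],[20,[48,0,-80],0],[20,[48,0,-80],0]]'
python3 - <<'E'
from h import *
i=camera_info('wrist');im,d=camera('wrist');save('w2',im);P=cloud('wrist',d,i)
o=get_obs();print(o['ee_pos'],o['opening'],o['wrist_force'])
print('thin',fit(P,.09,.13,(.3,.48,.28,.38)))
print(rel((.43,.13,.024),95.4))
E
```

```text
time_s: 4.18
ee_pos: [0.3817, 0.332, 0.1031]
ee_rot: [179.9, 0.1, -175.8]
wrist_force: [-0.6, -0.3, -1.5]
opening: 0.407
[0.38099402 0.33139038 0.10207216] 0.4095582663547055 [ 0.15162641 -0.22844966 -1.50132506]
thin (6572, array([389.9, 330.7]), array([55.6, 54.1]), 3.9, 0.1111, [[360.0, 356.0], [364.0, 302.0], [419.0, 306.0], [416.0, 360.0]])
(array([ -33.9, -204.5,   78. ]), np.float64(-0.02))
```

View pics/w2.png

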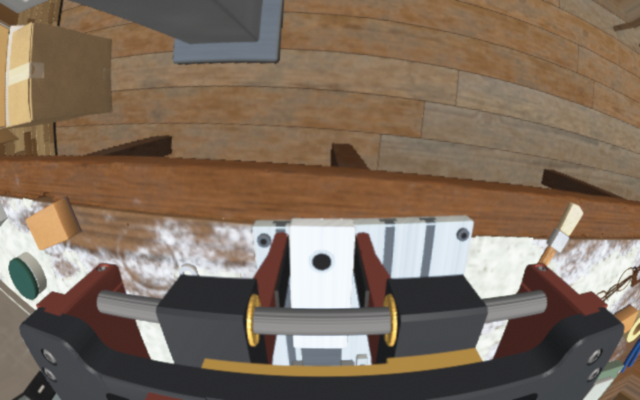

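```bash
python3 -m inch '[[20,[-3,-35,0],0],[20,[-6,-75,0],0],[20,[-9,-115,0],0],[20,[-12,-155,0],0],[20,[-14,-185,10],0],[20,[-14,-199,35],0],[20,[-14,-199,70],0],[20,[-14,-199,85],0],[20,[-14,-199,92],0],[20,[-14,-199,94.5],0],[20,[-14,-199,95],0],[20,[-14,-199,95],0]]'
```

```text
time_s: 5.23
ee_pos: [0.4099, 0.1345, 0.0075]
ee_rot: [180.0, 0.0, -175.7]
wrist_force: [0.1, -0.4, -0.6]
opening: 0.407
```

```bash
python3 -m inch '[[20,[0,0,1.5],0],[20,[0,0,2.5],0],[20,[0,0,2.5],0],[60,[0,0,2.5],0],[60,[0,0,2.5],0],[60,[0,0,2.5],0],[60,[0,0,2.5],0],[60,[0,0,-30],0],[60,[0,0,-70],0],[60,[0,0,-100],0],[60,[0,0,-110],0],[60,[0,0,-110],0]]'
python3 - <<'E'
from h import *
o=get_obs();print(o['ee_pos'],o['ee_rot'],o['opening'])
im,d=camera('top');save('t2',im);P=cloud('top',d)
print('thin',fit(P,.008,.02,(.36,.5,.08,.2)))
print('tall',fit(P,.034,.046,(.35,.5,-.36,-.24)))
print('heel',fit(P,.075,.0935,(.45,.515,.28,.39)))
# tall yaw: -4 deg
a=np.radians(-4.);c=np.array([.4282,-.3016]);g=c-.018*np.array([np.cos(a),np.sin(a)]);print(g,rel((*g,.12),86.))
E
```

```text
time_s: 6.23
ee_pos: [0.4113, 0.1348, 0.1199]
ee_rot: [179.9, 0.3, -175.8]
wrist_force: [-0.0, -0.3, -0.1]
opening: 0.683
[0.41134341 0.13482235 0.11987354] [ 179.8795356     0.30206847 -175.75505081] 0.6828026684001999
thin (45, array([468.4, 143. ]), array([23.5, 20.1]), 0.9, 0.0138, [[457.0, 153.0], [457.0, 133.0], [480.0, 133.0], [480.0, 153.0]])
tall (277, array([ 428.2, -302.5]), array([36.3, 89.9]), 84.8, 0.0397, [[382.0, -316.0], [471.0, -325.0], [475.0, -288.0], [385.0, -280.0]])
heel (122, array([491.1, 338.5]), array([45. , 32.7]), 1.3, 0.0857, [[468.0, 354.0], [469.0, 322.0], [514.0, 323.0], [513.0, 355.0]])
[ 0.41024385 -0.30034438] (array([  32.3, -433.6,   -2.5]), np.float64(0.144))
```

```bash
python3 -m inch '[[70,[3,-38,0],0.02],[70,[6,-78,0],0.04],[70,[9,-118,0],0.06],[70,[12,-158,0],0.08],[70,[15,-198,0],0.1],[70,[18,-238,0],0.12],[70,[21,-278,0],0.15],[70,[24,-318,0],0.15],[70,[27,-358,0],0.15],[70,[30,-398,0],0.15],[70,[32,-428,0],0.15],[70,[32,-434,0],0.15]]'; python3 -m inch '[[70,[0,0,0],0],[70,[0,0,0],0]]'
python3 - <<'E'
from h import *
i=camera_info('wrist');im,d=camera('wrist');P=cloud('wrist',d,i)
o=get_obs();print(o['ee_pos'],o['ee_rot'],o['opening'])
print('tall',fit(P,.034,.046,(.35,.5,-.36,-.24)))
im,d=camera('top');save('t3',im);P=cloud('top',d)
print('thin',fit(P,.008,.02,(.36,.5,.08,.2)))
a=np.radians(-4.4);c=np.array([.4282,-.302]);g=c-.018*np.array([np.cos(a),np.sin(a)]);print(g,rel((*g,.018),85.6))
E
```

```text
time_s: 7.28
ee_pos: [0.4079, -0.3065, 0.1156]
ee_rot: [-179.9, -0.1, 175.3]
wrist_force: [-0.0, 0.3, -0.2]
opening: 0.8
time_s: 7.45
ee_pos: [0.409, -0.3001, 0.1156]
ee_rot: [179.9, -0.2, 175.6]
wrist_force: [-0.3, 0.4, 0.9]
opening: 0.798
[ 0.40938041 -0.29932193  0.11589373] [ 1.79914266e+02 -1.27758732e-01  1.75715516e+02] 0.7971537566271255
tall (4282, array([ 428. , -303.8]), array([36.4, 91. ]), 85.6, 0.039, [[381.0, -318.0], [472.0, -325.0], [475.0, -289.0], [384.0, -282.0]])
thin (221, array([436.9, 135.7]), array([86.9, 33.5]), 1.0, 0.0141, [[393.0, 152.0], [394.0, 118.0], [481.0, 120.0], [480.0, 153.0]])
[ 0.41025305 -0.30061906] (array([-0.8, -1.6, 98.2]), np.float64(0.003))
```

```bash
python3 -m inch '[[70,[-1,-2.5,35],0],[70,[-1,-2.5,70],0],[70,[-1,-2.5,90],0],[70,[-1,-2.5,98],0],[70,[-1,-2.5,98],0],[20,[-1,-2.5,98],0],[20,[-1,-2.5,98],0],[20,[-1,-2.5,98],0],[20,[-1,-2.5,98],0],[20,[-1,-2.5,98],0],[20,[-1,-2.5,98],0],[20,[-1,-2.5,98],0]]'; python3 -m inch '[[20,[0,0,-10],0],[20,[0,0,-40],0],[20,[0,0,-75],0],[20,[0,0,-100],0],[20,[0,0,-100],0],[20,[0,0,-100],0]]'
python3 - <<'E'
from h import *
yw=np.radians(5.4);ux=np.array([np.cos(yw),np.sin(yw)]);O=np.array([.5799,.3474])
i=camera_info('wrist');im,d=camera('wrist');P=cloud('wrist',d,i)
print('tall',fit(P,.12,.16,(.35,.5,-.38,-.24)))
im,d=camera('top');save('t4',im);P=cloud('top',d);print('talltop',fit(P,.12,.16,(.35,.5,-.38,-.24)))
o=get_obs();print(o['ee_pos'],o['opening'])
for px in(-.19,): 
    g=O+px*ux; print(g,rel((*g,.11),95.4))
E
```

```text
time_s: 8.55
ee_pos: [0.4111, -0.3031, 0.0198]
ee_rot: [180.0, 0.0, 175.7]
wrist_force: [-0.3, 3.7, 7.2]
opening: 0.409
time_s: 9.05
ee_pos: [0.4111, -0.304, 0.1203]
ee_rot: [-179.9, 0.1, 175.6]
wrist_force: [0.2, 0.7, -4.8]
opening: 0.414
tall (8575, array([ 410. , -305.9]), array([57.1, 56.8]), 83.9, 0.1395, [[379.0, -331.0], [435.0, -337.0], [441.0, -281.0], [385.0, -275.0]])
talltop (118, array([ 455.8, -305.7]), array([37. , 30.9]), 86.8, 0.1379, [[439.0, -323.0], [470.0, -325.0], [472.0, -288.0], [441.0, -286.0]])
[ 0.40979045 -0.30300301  0.11808594] 0.40827385698953006
[0.39074323 0.32951942] (array([ 66.8, 629.3,   8.8]), np.float64(-0.17))
```

```bash
python3 -m inch '[[20,[3,30,0],0],[20,[6,65,0],0],[20,[10,105,0],0],[20,[14,145,0],0],[20,[18,185,0],0],[20,[22,225,0],-0.02],[20,[26,265,0],-0.04],[20,[30,305,0],-0.06],[20,[34,345,0],-0.08],[20,[38,385,0],-0.1],[20,[42,425,0],-0.12],[20,[46,460,0],-0.14]]'; python3 -m inch '[[20,[4,35,0],0],[20,[7,75,0],0],[20,[10,115,0],0],[20,[12,145,0],0],[20,[13,160,0],0],[20,[13,162,0],0],[20,[13,162,0],0],[20,[13,162,0],0]]'
python3 - <<'E'
from h import *
yw=np.radians(5.4);ux=np.array([np.cos(yw),np.sin(yw)]);O=np.array([.5799,.3474])
o=get_obs();print(o['ee_pos'],o['ee_rot'],o['opening'])
g=O-.19*ux;print(rel((*g,.039),95.4));g=O-.146*ux;print(rel((*g,.039),95.4))
E
```

```text
time_s: 10.15
ee_pos: [0.398, 0.1607, 0.1177]
ee_rot: [-180.0, -0.2, -176.2]
wrist_force: [2.2, 0.6, -3.5]
opening: 0.411
time_s: 10.82
ee_pos: [0.3758, 0.3175, 0.1178]
ee_rot: [-179.9, -0.1, -176.4]
wrist_force: [-0.0, -0.1, -4.2]
opening: 0.412
[0.37578749 0.31752998 0.11776483] [-1.79856031e+02 -1.27641682e-01 -1.76365001e+02] 0.4123787577964639
(array([-15.9,  11.2,  78.7]), np.float64(-0.031))
(array([-59.8,  12.6,  78.6]), np.float64(-0.031))
```

```bash
python3 -m inch '[[20,[-10,8,0],-0.031],[20,[-16,11,20],-0.031],[20,[-16,11,50],-0.031],[20,[-16,11,70],-0.031],[20,[-16,11,77],-0.031],[20,[-16,11,77],-0.031],[20,[-16,11,77],-0.031]]'
python3 - <<'E'
from h import *
yw=np.radians(5.4);ux=np.array([np.cos(yw),np.sin(yw)]);O=np.array([.5799,.3474])
im,d=camera('top');save('t5',im);P=cloud('top',d);print('tall',fit(P,.05,.07,(.36,.463,.28,.38)))
i=camera_info('wrist');im,d=camera('wrist');save('w3',im);P=cloud('wrist',d,i);print('tall w',fit(P,.05,.07,(.36,.463,.28,.38)),fit(P,.075,.095,(.45,.51,.28,.39)))
print(get_obs()['ee_pos']);g=O-.146*ux;print(rel((*g,.039),95.4))
E
```

```text
time_s: 11.4
ee_pos: [0.3919, 0.3304, 0.0424]
ee_rot: [-180.0, -0.0, -174.6]
wrist_force: [-0.2, 0.3, -3.9]
opening: 0.408
tall (81, array([440. , 333.4]), array([26. , 33.1]), 1.0, 0.0624, [[427.0, 350.0], [427.0, 317.0], [453.0, 317.0], [453.0, 350.0]])
tall w (7341, array([391.6, 329.3]), array([56.2, 54.2]), 5.4, 0.0622, [[361.0, 354.0], [366.0, 300.0], [422.0, 305.0], [417.0, 359.0]]) None
[0.39240711 0.33152091 0.04341261]
(array([-42.1,  -1.9,   4.5]), np.float64(0.0))
```

View pics/w3.png

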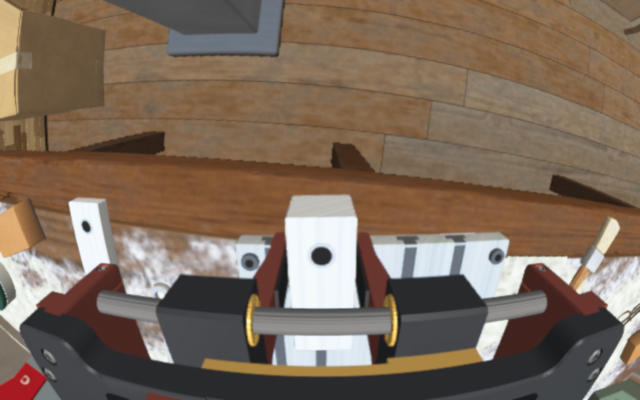

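```bash
python3 -m inch '[[20,[0,-1,2.5],0],[20,[-8,-1.5,3],0],[20,[-18,-1.5,3],0],[20,[-28,-1.5,3],0],[20,[-38,-1.5,3],0],[20,[-42,-1.5,3],0],[20,[-42,-1.5,3],0],[20,[-42,-1.5,4],0],[20,[-42,-1.5,4.5],0],[20,[-42,-1.5,4.5],0]]'
python3 - <<'E'
from h import *
yw=np.radians(5.4);ux=np.array([np.cos(yw),np.sin(yw)]);O=np.array([.5799,.3474])
o=get_obs();print(o['ee_pos'],o['wrist_force'],rel((*(O-.146*ux),.038),95.4))
E
```

```text
time_s: 12.33
ee_pos: [0.4336, 0.3338, 0.0379]
ee_rot: [180.0, 0.0, -174.5]
wrist_force: [1.5, -0.9, -1.0]
opening: 0.403
[0.43355796 0.33377162 0.03788526] [ 1.51895793 -0.86776146 -1.04812565] (array([-1. , -0.2, -0.1]), np.float64(0.001))
```

```bash
python3 -m inch '[[20,[0,0,0.5],0],[60,[0,0,0.5],0],[60,[0,0,0.5],0],[60,[0,0,0.5],0],[60,[0,0,0.5],0],[60,[0,0,-20],0],[60,[10,0,-60],0],[60,[20,0,-100],0],[0,[20,0,-140],0],[0,[20,0,-160],0],[0,[20,0,-160],0],[0,[20,0,-160],0]]'
python3 - <<'E'
from h import *
i=camera_info('wrist');im,d=camera('wrist');save('w4',im);P=cloud('wrist',d,i);print('tall w',fit(P,.052,.064,(.36,.47,.28,.38)),fit(P,.075,.095,(.45,.51,.28,.39)))
print('knob',fit(P,.135,.165,(.5,.58,.3,.39)))
im,d=camera('top');P=cloud('top',d);print('tall',fit(P,.052,.064,(.36,.47,.28,.38)))
o=get_obs();print(o['ee_pos'],o['opening']);print(rel((.5368,.3433,.19),95.4))
E
```

```text
time_s: 13.33
ee_pos: [0.4139, 0.3325, 0.1988]
ee_rot: [179.9, 0.1, -174.5]
wrist_force: [-0.2, 0.1, -0.4]
opening: 0.421
tall w (2040, array([438.4, 331.8]), array([67.4, 35.7]), 6.3, 0.057, [[403.0, 346.0], [407.0, 310.0], [474.0, 318.0], [470.0, 353.0]]) (1152, array([488.4, 338.2]), array([44.1, 31.8]), 4.8, 0.085, [[465.0, 352.0], [468.0, 320.0], [512.0, 324.0], [509.0, 356.0]])
knob (772, array([539. , 342.2]), array([29.2, 40.8]), 4.9, 0.1499, [[523.0, 361.0], [526.0, 321.0], [555.0, 323.0], [552.0, 364.0]])
tall (51, array([457.9, 334.7]), array([16.3, 32.9]), 1.2, 0.0579, [[449.0, 351.0], [450.0, 318.0], [466.0, 318.0], [466.0, 351.0]])
[0.41297857 0.33149174 0.196527  ] 0.32991114732847004
(array([-124.4,   -0. ,    6.4]), np.float64(0.001))
```

View pics/w4.png

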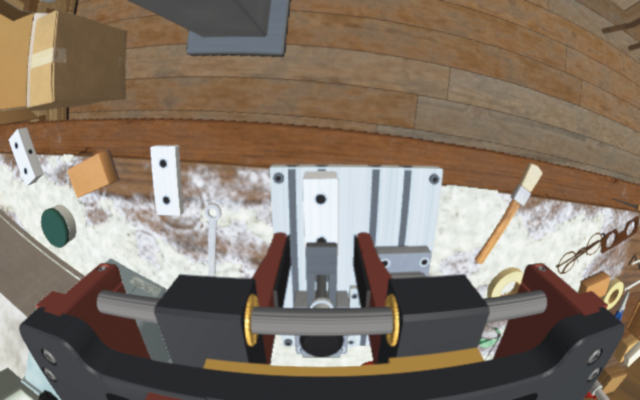

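```bash
python3 -m inch '[[0,[-30,0,2],0],[0,[-65,0,4],0],[0,[-100,0,6],0],[0,[-120,0,6],0],[0,[-124,0,6],0],[0,[-124,0,15],0],[0,[-124,0,28],0],[0,[-124,0,36],0],[0,[-124,0,41],0],[0,[-124,0,41],0]]'
```

```text
time_s: 14.27
ee_pos: [0.5351, 0.3435, 0.1548]
ee_rot: [-179.9, -0.2, -174.5]
wrist_force: [-0.1, 0.3, -0.4]
opening: 0.004
```

```bash
python3 -m inch '[[0,[-1,0,3],0],[0,[-1,0,5],0],[0,[-1,0,7],0],[0,[-1,0,9],0],[0,[-1,0,11],0],[0,[-1,0,12],0],[0,[-1,0,13],0],[0,[-1,0,14],0],[0,[-1,0,15],0],[0,[-1,0,15],0],[0,[-1,0,15],0],[0,[-1,0,15],0]]'
```

```text
time_s: 15.27
ee_pos: [0.5381, 0.3442, 0.143]
ee_rot: [179.9, 0.1, -174.5]
wrist_force: [-1.7, -1.1, 6.2]
opening: 0.0
```

```bash
python3 -m inch '[[0,[0,0,1],0],[0,[0,0,2],0],[0,[0,0,3],0],[0,[0,0,4],0],[0,[0,0,5],0],[0,[0,0,6],0],[0,[0,0,6],0],[0,[0,0,6],0],[0,[0,0,6],0],[0,[0,0,6],0]]'; python3 -m inch '[[0,[0,0,1],0],[0,[0,0,2],0],[0,[0,0,2],0],[0,[0,0,2],0],[0,[0,0,2],0],[0,[0,0,2],0]]'
```

```text
time_s: 16.1
ee_pos: [0.5381, 0.3442, 0.1371]
ee_rot: [179.9, 0.1, -174.5]
wrist_force: [-2.0, -1.1, 7.0]
opening: 0.003
time_s: 16.6
ee_pos: [0.5382, 0.3442, 0.1351]
ee_rot: [179.9, 0.1, -174.5]
wrist_force: [-2.8, -2.2, 6.4]
opening: -0.001
```

Still slipping freely at 7 N; continue gently until the force rises.

```bash
python3 -m inch '[[0,[0,0,0.7],0],[0,[0,0,1.4],0],[0,[0,0,2],0],[0,[0,0,2],0],[0,[0,0,2],0],[0,[0,0,2],0]]';python3 -m inch '[[0,[0,0,0.7],0],[0,[0,0,1.4],0],[0,[0,0,2],0],[0,[0,0,2],0],[0,[0,0,2],0],[0,[0,0,2],0]]'
```

```text
time_s: 17.1
ee_pos: [0.5382, 0.3443, 0.1348]
ee_rot: [179.9, 0.1, -174.5]
wrist_force: [-5.8, -3.9, 18.1]
opening: 0.006
time_s: 17.6
ee_pos: [0.5384, 0.3443, 0.1347]
ee_rot: [179.9, 0.2, -174.6]
wrist_force: [-10.6, -7.6, 30.9]
opening: 0.008
```

```bash
python3 -m inch '[[0,[0,0,-5],0],[0,[0,0,-30],0],[0,[0,0,-65],0],[0,[60,0,-90],0],[0,[100,0,-90],0],[0,[140,0,-90],0],[0,[160,0,-90],0],[0,[160,0,-90],0],[0,[160,0,-90],0]]'
python3 - <<'E'
from h import *
i=camera_info('wrist');im,d=camera('wrist');P=cloud('wrist',d,i);save('w5',im)
print('tall w',fit(P,.05,.064,(.36,.47,.28,.38)))
M=(P[...,0]>.474)&(P[...,0]<.515)&(P[...,1]>.328)&(P[...,1]<.350)&(P[...,2]>.06)&(P[...,2]<.1)
q=P[M];a=np.c_[q[:,:2],np.ones(len(q))];print('strap plane',np.linalg.lstsq(a,q[:,2],rcond=None)[0][:2],np.median(q[:,2]))
im,d=camera('top');save('t6',im);T=cloud('top',d)
print('thin',fit(T,.008,.02,(.36,.5,.08,.2)))
print('brk',fit(T,.05,.066,(.56,.7,.28,.4)),'wait',fit(T,.035,.05,(.46,.6,.39,.5)))
print('med',fit(T,.018,.03,(.35,.5,-.22,-.1)))
print('knob',fit(T,.12,.15,(.5,.6,.3,.39)))
for q in('sanding_block','brush','part_tin'):
    for m in masks_of('top',q)[:1]: print(q,m['pixel'])
print(get_obs()['ee_pos'],get_obs()['time_s'])
c=cv2.resize(im[140:270,180:340],None,fx=4,fy=4,interpolation=cv2.INTER_CUBIC);save('c6',c)
E
```

```text
time_s: 18.35
ee_pos: [0.3772, 0.3291, 0.2208]
ee_rot: [179.9, 0.1, -174.4]
wrist_force: [0.5, -0.2, 1.2]
opening: 0.009
tall w (891, array([421.1, 330.6]), array([33.2, 35.4]), 6.1, 0.057, [[403.0, 346.0], [406.0, 311.0], [439.0, 315.0], [436.0, 350.0]])
strap plane [0. 0.] nan
thin (254, array([436.8, 135.8]), array([87. , 33.6]), 1.0, 0.0135, [[393.0, 152.0], [394.0, 118.0], [481.0, 120.0], [480.0, 153.0]])
brk (212, array([606.3, 348.8]), array([82.3, 69.4]), 4.5, 0.0575, [[563.0, 380.0], [568.0, 311.0], [650.0, 318.0], [645.0, 387.0]]) wait (148, array([553.4, 444.4]), array([40.4, 70.9]), 1.4, 0.0419, [[532.0, 479.0], [534.0, 408.0], [574.0, 409.0], [573.0, 480.0]])
med (165, array([ 417.9, -157.1]), array([80.8, 35.1]), 30.2, 0.0235, [[374.0, -162.0], [392.0, -193.0], [462.0, -152.0], [444.0, -122.0]])
knob (140, array([536.3, 343. ]), array([37.6, 38.5]), 0.9, 0.1317, [[517.0, 362.0], [518.0, 323.0], [555.0, 324.0], [555.0, 363.0]])
sanding_block [367.0, 238.3]
brush [188.6, 235.1]
part_tin [397.5, 208.5]
[0.37987973 0.32852746 0.21950623] 18.6
  return _methods._mean(a, axis=axis, dtype=dtype,
  ret = ret.dtype.type(ret / rcount)
```

View pics/w5.png

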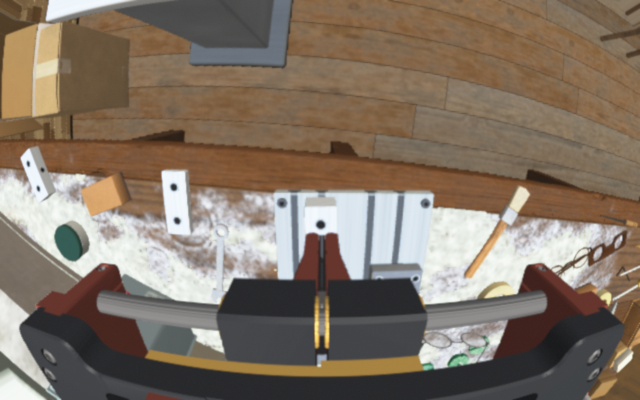

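Run:
```python
from h import *
im,d=camera('top');T=cloud('top',d)
yw=np.radians(5.4);c,s=np.cos(yw),np.sin(yw);D=T[...,:2]-np.array([.5799,.3474])
px=(D@np.array([c,s]))*1000;py=(D@np.array([-s,c]))*1000;z=T[...,2]*1000
def st(n,x0,x1,y,z0,z1):
    m=(px>x0)&(px<x1)&(abs(py)<y)&(z>z0)&(z<z1);q=z[m];k=np.polyfit(px[m],q,1)[0] if m.sum()>5 else 0
    print(n,m.sum(),np.round(np.percentile(q,[10,50,90]),1) if len(q) else '', 'slope',round(k,3))
st('strap heel',-110,-68,11,60,100);st('nose',-18,0,11,60,100);st('foot',5,12,28,50,66);st('knob',-58,-28,14,115,150)
st('packing',-172,-118,14,45,70);st('plate',-175,-100,0,0,30)
m=(px>-170)&(px<-80)&(py<-30)&(py>-55)&(z<30);print('plate',np.median(z[m]))
```

```text
strap heel 72 [66.6 71.5 76.2] slope 0.018
nose 38 [68.1 72.1 75.6] slope 0.015
foot 11 [51.8 56.5 61.2] slope 0.048
knob 91 [130.7 133.5 136.9] slope -0.001
packing 141 [53.4 57.3 61.1] slope -0.013
plate 0  slope 0
plate 17.57075257254637
```

```bash
python3 -c "
from workcell import *
print(close_job())"
```

```text
the job is handed in; nothing more can be done
None
```

The bracket is clamped and the job is handed in, at about 18.7 s of the 72 s allowed. The bracket under the nose was the high one, with a foot measured at about 40 mm. I drew out the thin packing and laid it on the bench right of the plate. I then slid the tall packing under the heel and pushed the knob down until the force rose to about 31 N, with the descent stopped.

| Last check | Measured | Wanted |
|---|---|---|
| Strap top, heel end / nose end | 71.5 / 72.1 mm | 72 mm, level |
| Nut travel, from the fingertip height at the stop | about 0.018 m | 0.0155–0.0205 m |
| Tall packing centre along the plate | about -131 mm | -148 to -95 mm |
| Tall packing centre off the centre line | about 2 mm | within 14 mm |
| Thin packing, top height on the bench | 13.5 mm | 14 mm (flat) |

The other checks gave:
- **Clamped bracket:** it reads within about 2 mm of where it stood.
- **Bystanders:** the sanding block, brush and tin are within about 3 pixels (roughly 10 mm) of their first positions.
- **Waiting bracket and medium packing:** the arm partly hid the waiting bracket in the last top view, and the medium packing's last outline came out short. I could not confirm either to better than a few millimetres. I did not go near the waiting bracket and only passed high over the medium packing.
- **Knob height:** the depth camera put the knob top 1.5 to 3 mm lower than the fingertip height did. The strap height agrees with the fingertip value, so I trusted that.

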